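# Bench-test a contactor that must be regripped to enter the tester

## Robot

A 7-joint arm with a two-finger parallel gripper is mounted at the origin on the work surface. World frame = base frame: x ahead of the robot, y to its left, z up, the work surface at z = 0. Lengths are in m, angles in rad, forces in N, time in s.
With the tool pointing down it reaches from about 0.4 to 0.85 m from the base axis. Payload 4.5 kg.
Tool frame: the origin (TCP) lies at the very end of the fingers, on their centre line; the grasp point (between the pads) lies 19 mm behind it; z points along the fingers, y is the line along which they close (so a half turn about z gives the same grasp; the last joint's range is limited). The gripper opens to 88 mm and grips with 3 to 60 N. Pads are 18 mm wide; open, the fingers measure 123 mm over their backs; the gripper's body (75 mm by 187 mm) begins 45 mm behind the grasp point.
Start: joints at [-1.069, 0.689, -0.195, 1.565, 0.157, 0.902, -0.215], TCP at [0.282, 0.558, 0.239] pointing down, gripper open.
Joint ranges: [-3.01, 3.01], [-0.46, 2.08], [-1.47, 1.51], [0.13, 2.56], [-1, 4.14], [0.04, 2.09], [-2.66, 2.66]. Speed limits (rad/s): [2.57, 2.57, 3.14, 3.14, 3.14, 3.14, 3.14].

## Interface

Orientations are given as a unit quaternion [x, y, z, w].
In Python, from plant import r gives the robot as it stands. The module is installed in compiled form; this text tells all that it offers.
- The arm moves only by the tool step_arm, never from a script. Its argument "increments" is a list of rows, each a list of 2 entries, a list of its own where there are three numbers: the shift along the world's x, y, z in cm, then the turn, a rotation vector about the world's x, y, z in degrees. A call has exactly 10 rows; each row shifts and turns the commanded pose from where the row before left it; what a row does not reach is not made up. A row lasts 1/10 s, in which the tool goes at most 50 mm and 8.59 degrees, less where a joint would pass 70% of its speed; a pose out of reach is approached as far as the arm can. A call is refused whole if a number of a shift passes 5 or a number of a turn 8.59, either way. A call with a gripper value outside its range is refused whole. "fingers" is the opening, from 0 (shut) to 1 (fully open), set as the call begins (left out, the last holds). The fingers move at their own pace and stop on an object; "grip_force" is the grip in N (left out, the last holds). Time passes only in rows, so rows that do not move let the fingers close, or fill a call up. It gives the time, the measured TCP pose, the force, the opening and the grip force at its end, in the units of the state.
- r.get_state(): the state, without advancing time (a new reading comes with each control period).
- r.snapshot(name): name is "scene" or "top" or "wrist"; returns (picture, depth): 420x560x3 uint8, red, green, blue; 420x560 float32, m along the optical axis (not along the pixel's ray), 0 where there is no reading.
- r.calibration(name): a dict with "fov_y" (degrees; the focal length in pixels is half the picture's height over the tangent of half this angle, whatever the lens; pixels are square), "cx", "cy" (the principal point, pixels), "R" (3x3) and "t" (3): a world point X has camera coordinates R X + t. Camera axes: x right, y down, z forward; pixel columns grow to the right and rows downward; lengths in m; the calibration is good to about 2 mm. A picture is of the moment at which its call begins: read the wrist's pose just before it. calibration takes no time and is no camera call; for the wrist camera it gives the pose at the moment of the call.
- r.finish_job(): hands the job in; it is judged then, once.
The state is a dict: "clock": time; "q": joint angles; "qd": joint speeds; "joint_torque": joint torques, N m; "tool_pos": TCP position; "eef_rot": TCP orientation; "contact_force": force on the tool from outside, world axes, zero at the start; "moment": the same for the moment, N m; "opening": opening from 0.0 (shut) to 1.0 (fully open); "finger_force": force on a finger pad.
Only numpy, scipy, OpenCV 4.12 (cv2) and the standard library are available. Lean on these libraries where they do the work, as an engineer would, in place of code of your own. Each camera call takes 0.05 s, during which the arm holds its last target. There are 200 camera calls.

## Task

Test the contactor with the blue front: lift it out of the stock tray by its two terminal ends, stand it upright on the open bench and let go, then take it again by its two sides and lower it, in the grip, fully home between the tester's two contact heads. Only with it home, pull the tester's red mushroom switch up to its detent, leave it on for about two seconds, and push it fully back in, with the contactor left in the tester. Leave the other contactors in the tray, the meter and the screwdriver where they are.

Things in the scene. Friction and masses are not known exactly. Their poses are not given: they have to be found in the camera images.
- contactor_center (a point): Centre of the loose contactor to test, 39 mm above its underside: a black block, x = length 60 mm between its terminal ends (3 white-and-brass terminals each), y = width 45 mm between plain sides, z up, height 78 mm, of which the top 6 mm is a BLUE front plate 52 x 37 mm. 0.2 to 0.35 kg. Starts upright in any one of the tray's three lanes. May enter the tester either way round.
- stock1_center (a point): Centre (half-way up) of another contactor in the tray, same size and shape but with a WHITE front plate; leave alone.
- stock2_center (a point): Centre (half-way up) of the third contactor in the tray, same size, WHITE front plate; leave alone.
- tray_floor (a point): Centre of the inner floor of the fixed green tray, 4 mm above the bench; 158 x 158 mm outside. Three 48 mm wide, 150 mm long lanes along its x, at y = -51, 0, 51 mm; dividers 26, end walls (x = +-77 mm) 30, side walls 46 mm high above the floor. Contactors stand lengthwise: 6 mm between neighbours' sides, at least 35 mm open at each terminal end. The bench between tray and tester is clear.
- tester: Fixed tester, a grey box with a bare metal deck, 170 mm (its x) by 270 mm (its y), deck 45 mm above the bench. Origin: centre of its underside. The nest with its two contact heads is at y = +55 mm, the red switch at y = -85 mm. Two low lamps (9 mm) at x = 68 mm.
- nest (a point): Centre of the nest floor, on which the contactor stands (53 mm above the bench); axes as the tester. The contactor goes in with its length along y, between two black contact heads 64 mm apart, each 22 mm thick, 50 mm wide in x, 82 mm high above this floor (4 mm above a seated contactor), top 10 mm bevelled; and between two lips 49 mm apart in x, 10 mm high. Above the lips the x sides are open.
- knob (a joint): Travel of the red push-pull switch, m: 0 pushed in (off, the start), 0.010 pulled up to its detent (on). It snaps over centre at 0.005 and stays at either end; pulling it up takes about 7 N, pushing it down about 3 N.
- knob_grip (a point): Centre of the red mushroom head of the switch, round, 40 mm diameter, 20 mm high, on a vertical stem. Pushed in, this point is 75 mm above the bench, 30 mm above the tester's deck; it rises as the switch is pulled. Below the head are only a 29 mm collar and a flat yellow disc.
- meter_center (a point): Middle of the orange hand multimeter, 150 x 75 x 45 mm, lying loose on the far side of the bench; leave alone.
- screwdriver_grip (a point): Handle of the red screwdriver, 200 mm long, lying loose on the far side of the bench; leave alone.
Not all that is in view belongs to the job. Leave any purple look-alike of the part that bears contactor_center alone. What is meant by the part that bears tray_floor is not orange, and is the smaller of those in its own colour.

How it is judged:
By the outcome, as a careful person would: the job done as asked, in the order asked, and still so for the second after the job is handed in, with the robot touching nothing.
It also fails if it takes over 67 s, if anything falls off the work surface, if the arm or the gripper's body presses on something with over 40 N, if the wrist force passes 120 N, or if a joint passes its speed limit or range.

## Working session

There is one attempt and no reset: what is moved stays moved. The work goes in short steps, Python scripts to look and compute and a tool call to move; the robot and the scene stay as the last step left them, time stands still between calls to the robot, and variables do not carry over. Pictures are saved under pics/ and viewed, at most 10 in all, crops included, and the job is handed in when it is done.

Besides the shell and the picture viewer there is one more tool, called after "Emit:" as name(argument=value, ...) on one line, values as JSON. step_arm: Moves the arm, as the interface text tells. Its arguments: {"type":"object","properties":{"increments":{"type":"array","items":{"type":"array"}},"fingers":{"type":"number"},"grip_force":{"type":"number"}},"required":["increments"]}

```bash
mkdir -p pics; cat > h.py <<'E'
import numpy as np,cv2
from plant import r
def snap(n,f):
    c=r.calibration(n); p,d=r.snapshot(n); cv2.imwrite('pics/'+f+'.png',p[:,:,::-1]); np.savez('pics/'+f+'.npz',p=p,d=d,R=c['R'],t=c['t'],k=[c['fov_y'],c['cx'],c['cy']]); return p,d,c
def load(f): return np.load('pics/'+f+'.npz')
def P(f,u,v,z=None):
    L=load(f); fl=210/np.tan(np.radians(L['k'][0]/2)); ray=np.array([(u-L['k'][1])/fl,(v-L['k'][2])/fl,1.])
    R,t=L['R'],L['t']; o=-R.T@t; w=R.T@ray
    s=L['d'][int(round(v)),int(round(u))] if z is None else (z-o[2])/w[2]
    return o+s*w
def cloud(f):
    L=load(f); fl=210/np.tan(np.radians(L['k'][0]/2)); v,u=np.mgrid[0:420,0:560]; d=L['d']
    C=np.stack([(u-L['k'][1])/fl*d,(v-L['k'][2])/fl*d,d],-1); return (C-L['t'])@L['R']
E
python3 - <<'E'
from h import *
np.set_printoptions(precision=3,suppress=True)
print(r.get_state())
for n in('top','scene'):
    p,d,c=snap(n,n+'0'); print(n,c)
a=cv2.imread('pics/top0.png');b=cv2.imread('pics/scene0.png')
E
```

```text
{'clock': 0.0, 'q': array([-1.069,  0.69 , -0.195,  1.566,  0.157,  0.903, -0.215]), 'qd': array([ 0.   , -0.   , -0.   ,  0.   , -0.   , -0.   , -0.002]), 'joint_torque': array([  0.001, -52.755,  -1.267, -15.344,  -0.053,   0.007,   0.   ]), 'tool_pos': array([0.282, 0.557, 0.238]), 'eef_rot': array([ 0.232,  0.973, -0.001, -0.   ]), 'contact_force': array([-0.19 ,  0.101,  0.396]), 'moment': array([-0.041, -0.009,  0.006]), 'finger_force': 0.0, 'opening': 1.0015525051880079}
top {'fov_y': 54.28743455651881, 'cx': 283.58284218549386, 'cy': 206.00296802984022, 'R': array([[ 0.013, -1.   , -0.014],
       [-0.998, -0.012, -0.063],
       [ 0.063,  0.014, -0.998]]), 't': array([-0.097,  0.542,  1.136])}
scene {'fov_y': 48.26708171351877, 'cx': 285.0130477772822, 'cy': 202.3970836137626, 'R': array([[-0.783,  0.621, -0.004],
       [ 0.519,  0.65 , -0.555],
       [-0.342, -0.437, -0.832]]), 't': array([ 0.49 , -0.19 ,  1.725])}
```

View pics/top0.png

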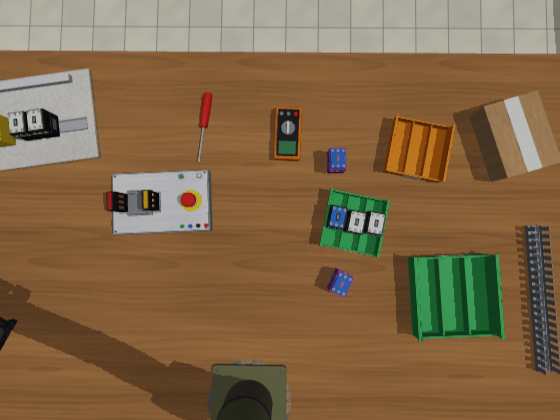

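View pics/scene0.png

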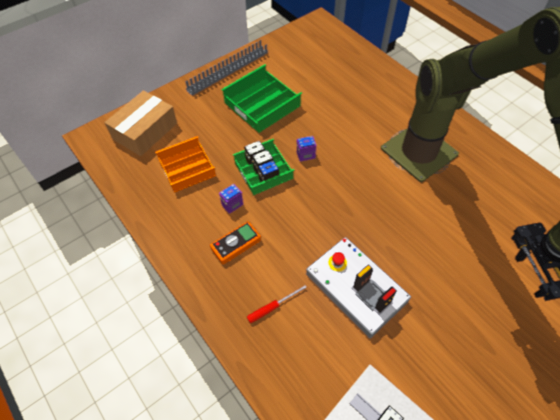

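The top view shows the small green tray at (354,222). The blue-front contactor is at (338,216), and the white ones at (357,222) and (376,224). The tester is centred at (161,202), with the nest at (142,202) and the red knob at (188,200). The two purple look-alikes are at (337,160) and (341,282).

```bash
cat >m.py <<'E'
from h import *
np.set_printoptions(precision=4,suppress=True)
C=cloud('top0'); p=load('top0')['p'].astype(int)
V,U=np.mgrid[0:420,0:560]
def rect(m,name):
    q=C[m]; r_=cv2.minAreaRect((q[:,:2]*1000).astype(np.float32)); print(name,m.sum(),'c',r_[0],'sz',r_[1],'ang',r_[2],'z',np.median(q[:,2]))
z=C[...,2]; R,G,B=p[...,0],p[...,1],p[...,2]
box=lambda u0,u1,v0,v1:(U>u0)&(U<u1)&(V>v0)&(V<v1)
rect(box(100,222,160,245)&(abs(z-.045)<.006),'deck')
rect(box(160,222,180,220)&(R>140)&(G<80)&(z>.06),'knob')
tr=box(310,395,180,265)
rect(tr&(z>.02)&(z<.056)&(G>R+40)&(G>B+30),'tray')
rect(tr&(z>.07),'stock')
rect(tr&(B>R+50)&(z>.07),'blue')
rect(tr&(R>170)&(B>170)&(z>.07),'white')
rect(box(100,165,180,220)&(z>.115),'heads')
for u,v in[(142,202),(188,200),(338,216),(300,300)]: print(u,v,C[v,u])
from scipy.spatial.transform import Rotation as Ro
s=r.get_state();print(s['tool_pos'],Ro.from_quat(s['eef_rot']).as_matrix())
c=r.calibration('wrist');print(c)
E
python3 m.py; python3 -c "
import cv2;a=cv2.imread('pics/top0.png');cv2.imwrite('pics/z.png',cv2.vconcat([cv2.resize(a[160:245,100:225],(800,544),interpolation=2)]))
b=cv2.resize(a[160:245,95:220],None,fx=3.1,fy=3.1,interpolation=2);c=cv2.resize(a[180:265,305:400],None,fx=3.1,fy=3.1,interpolation=2);cv2.imwrite('pics/z.png',cv2.hconcat([b,c]));print(b.shape,c.shape)"
```

```text
deck 4629 c (548.5618286132812, 249.6978759765625) sz (169.58059692382812, 269.1971130371094) ang 3.192155361175537 z 0.044181070567555956
knob 146 c (554.6536254882812, 164.07284545898438) sz (35.221492767333984, 34.5768928527832) ang 71.37244415283203 z 0.08301454598717947
tray 568 c (499.441650390625, -283.90576171875) sz (164.0912322998047, 157.97508239746094) ang 78.91754150390625 z 0.037197606287682664
stock 1199 c (505.4568786621094, -234.79736328125) sz (252.71620178222656, 76.69596862792969) ang 88.08956146240234 z 0.0805201399547348
blue 230 c (508.0577087402344, -180.71231079101562) sz (58.03651809692383, 153.69354248046875) ang 5.861966609954834 z 0.0811589386735817
white 335 c (498.93292236328125, -230.84170532226562) sz (52.71653366088867, 247.75828552246094) ang 0.5704001188278198 z 0.08156983357907155
heads 419 c (527.7913208007812, 124.67138671875) sz (472.771728515625, 65.93717956542969) ang 84.2591781616211 z 0.13356219034321637
142 202 [0.5422 0.2693 0.1292]
188 200 [0.5522 0.1633 0.0825]
338 216 [ 0.5146 -0.2358  0.0815]
300 300 [ 0.2796 -0.14   -0.0032]
[0.2816 0.5573 0.238 ] [[-0.8926  0.4509 -0.0006]
 [ 0.4509  0.8926 -0.0016]
 [-0.0001 -0.0017 -1.    ]]
{'fov_y': 65.44280192160457, 'cx': 276.91402436883004, 'cy': 203.33583705464844, 'R': array([[ 0.4501,  0.893 , -0.0021],
       [ 0.8468, -0.426 ,  0.3185],
       [ 0.2835, -0.1451, -0.9479]]), 't': array([-0.6233, -0.0448,  0.3922])}
(264, 388, 3) (264, 294, 3)
```

View pics/z.png

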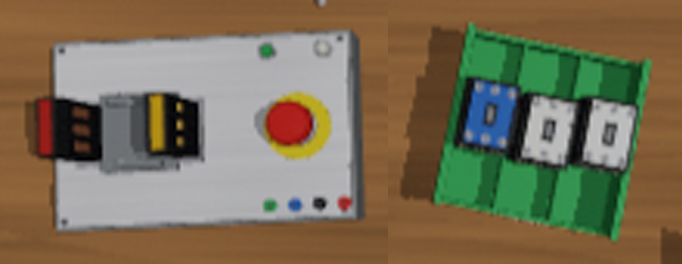

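Emit:
step_arm(increments=[[[2.3,-3.5,0],[0,0,-7.4]],[[2.3,-3.5,0],[0,0,-7.4]],[[2.3,-3.5,0],[0,0,-7.4]],[[2.3,-3.5,0],[0,0,-7.4]],[[2.3,-3.5,0],[0,0,-7.4]],[[2.3,-3.5,0],[0,0,-7.4]],[[2.3,-3.5,0],[0,0,-7.4]],[[2.3,-3.5,0],[0,0,-7.4]],[[2.3,-3.5,0],[0,0,-7.4]],[[2.3,-3.5,0],[0,0,-7.4]]], fingers=1)

```text
clock: 1.1
tool_pos: [0.5123, 0.2064, 0.2385]
eef_rot: [0.772, 0.635, -0.0, -0.0]
contact_force: [1.2, 0.3, 0.1]
opening: 1.001
finger_force: 0.0
```

Emit:
step_arm(increments=[[[0,-4.4,0],[0,0,0]],[[0,-4.4,0],[0,0,0]],[[0,-4.4,0],[0,0,0]],[[0,-4.4,0],[0,0,0]],[[0,-4.4,0],[0,0,0]],[[0,-4.4,-1],[0,0,0]],[[0,-4.4,-1],[0,0,0]],[[0,-4.4,-1],[0,0,0]],[[0,-4.4,-1],[0,0,0]],[[0,-4.4,0],[0,0,0]]])

```text
clock: 2.1
tool_pos: [0.5106, -0.2333, 0.1972]
eef_rot: [0.77, 0.638, -0.001, -0.001]
contact_force: [0.3, 0.4, 1.0]
opening: 1.002
finger_force: 0.0
```

```bash
cat >w.py <<'E'
import sys
from h import *
from scipy.spatial.transform import Rotation as Ro
np.set_printoptions(precision=4,suppress=True)
def st():
    s=r.get_state();M=Ro.from_quat(s['eef_rot']).as_matrix()
    print('t',round(s['clock'],2),'tcp',s['tool_pos'],'yaw_close',np.degrees(np.arctan2(M[1,1],M[0,1])),'axis',M[:,2],'q',s['q'],'F',s['contact_force'],'op',s['opening'])
if __name__=='__main__':
    st(); snap('wrist',sys.argv[1])
E
python3 w.py w1
```

```text
t 2.1 tcp [ 0.5106 -0.2333  0.1972] yaw_close -10.787997700070372 axis [-0.0029  0.0014 -1.    ] q [ 0.3166  0.6603  0.0506  1.8089 -0.05    0.6768  0.2074] F [0.3446 0.4381 0.9502] op 1.0024242296060193
```

View pics/w1.png

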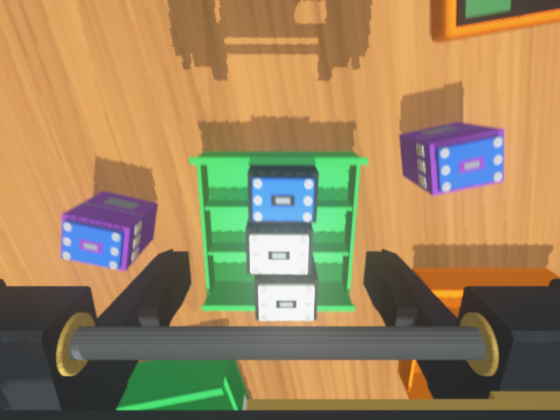

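The wrist view shows the blue front plate between about (250,177) and (316,222). White fronts are below it, at (280,250) and (287,298).

```bash
cat >b.py <<'E'
import sys
from h import *
np.set_printoptions(precision=4,suppress=True)
f=sys.argv[1]; L=load(f); p=L['p'].astype(int); C=cloud(f)
u0,u1,v0,v1=map(int,sys.argv[2:6])
m=np.zeros((420,560),np.uint8); s=(p[...,2]>p[...,0]+60)&(p[...,2]>120)
m[v0:v1,u0:u1]=s[v0:v1,u0:u1]; m=cv2.morphologyEx(m,cv2.MORPH_CLOSE,np.ones((15,15)))
zm=np.median(C[...,2][m>0]); print('plate z',zm)
c=max(cv2.findContours(m,0,2)[0],key=cv2.contourArea)[:,0]
W=np.array([P(f,u,v,zm)[:2] for u,v in c])*1000
q=cv2.minAreaRect(W.astype(np.float32)); print(q)
E
python3 b.py w1 235 330 165 235
python3 - <<'E'
from h import *
np.set_printoptions(precision=4,suppress=True)
# tray far rim corners and inner
for u,v,z in [(191,160,.05),(366,160,.05),(204,308,.05),(354,308,.05)]: print(P('w1',u,v,z))
# two-view height of plate centre
import itertools
def ray(f,u,v):
    L=load(f);a=P(f,u,v,0.);b=P(f,u,v,.1);return a,(b-a)/np.linalg.norm(b-a)
a,d=ray('w1',283,199.5);b,e=ray('top0',338.5,217)
A=np.stack([d,-e],1);s=np.linalg.lstsq(A,b-a,rcond=None)[0];print(a+s[0]*d,b+s[1]*e)
E
```

```text
plate z 0.08282583968218153
((514.3123779296875, -235.9654998779297), (38.81085205078125, 52.54659652709961), 79.35722351074219)
[ 0.4378 -0.194   0.05  ]
[ 0.594  -0.2235  0.05  ]
[ 0.4087 -0.3504  0.05  ]
[ 0.5655 -0.3796  0.05  ]
[ 0.5143 -0.239   0.0738] [ 0.5122 -0.2381  0.0736]
```

Emit:
step_arm(increments=[[[0.35,-0.25,-1],[0,0,0]],[[0,0,-2.5],[0,0,0]],[[0,0,-2.5],[0,0,0]],[[0,0,-2.5],[0,0,0]],[[0,0,-2],[0,0,0]],[[0,0,-1.5],[0,0,0]],[[0,0,-1.5],[0,0,0]],[[0,0,-1.5],[0,0,0]],[[0,0,-1],[0,0,0]],[[0,0,0],[0,0,0]]])

```text
clock: 3.15
tool_pos: [0.5146, -0.2339, 0.0374]
eef_rot: [0.77, 0.638, -0.0, -0.001]
contact_force: [-0.2, -0.0, 1.1]
opening: 0.999
finger_force: 0.0
```

Emit:
step_arm(increments=[[[0,0,0],[0,0,0]],[[0,0,0],[0,0,0]],[[0,0,0],[0,0,0]],[[0,0,0],[0,0,0]],[[0,0,0],[0,0,0]],[[0,0,0],[0,0,0]],[[0,0,0],[0,0,0]],[[0,0,0],[0,0,0]],[[0,0,0],[0,0,0]],[[0,0,0],[0,0,0]]], fingers=0, grip_force=25)

```text
clock: 4.15
tool_pos: [0.5153, -0.2348, 0.0393]
eef_rot: [0.771, 0.637, 0.0, 0.0]
contact_force: [-0.8, -0.6, 5.9]
opening: 0.677
finger_force: 25.0
```

```bash
python3 -c "
from w import *;st();print(r.get_state()['finger_force'])"
```

```text
t 4.15 tcp [ 0.5153 -0.2348  0.0393] yaw_close -10.81332260179754 axis [ 0.0003 -0.0002 -1.    ] q [ 0.3317  0.9177  0.0247  1.879  -0.0576  0.3452  0.2121] F [-0.8241 -0.5514  5.8708] op 0.6767124505824624
24.987880471162498
```

Emit:
step_arm(increments=[[[0,0,0.5],[0,0,0]],[[0,0,1],[0,0,0]],[[0,0,1.5],[0,0,0]],[[0,0,2],[0,0,0]],[[0,0,2],[0,0,0]],[[0,0,2],[0,0,0]],[[0,0.5,1.5],[0,0,0]],[[0,1,0.5],[0,0,-4]],[[0,2,0],[0,0,-8]],[[0,3,0],[0,0,-8]]])

```text
clock: 5.15
tool_pos: [0.5154, -0.1705, 0.1499]
eef_rot: [0.872, 0.49, 0.001, 0.001]
contact_force: [-0.4, 0.9, -1.9]
opening: 0.682
finger_force: 25.0
```

Emit:
step_arm(increments=[[[0,3,0],[0,0,-8]],[[0,3,0],[0,0,-8]],[[0,3,0],[0,0,-8]],[[0,3,0],[0,0,-8]],[[0,2.5,0],[0,0,-8]],[[0,1.5,0],[0,0,-8]],[[0,1,0],[0,0,-8]],[[0,0,-2],[0,0,0]],[[0,0,-2],[0,0,0]],[[0,0,-2],[0,0,0]]])

```text
clock: 6.15
tool_pos: [0.5156, 0.0017, 0.0888]
eef_rot: [1.0, 0.029, 0.001, -0.001]
contact_force: [-0.3, -0.8, -2.3]
opening: 0.674
finger_force: 25.0
```

```bash
python3 w.py w2; python3 -c "
from h import *; snap('scene','s2'); a=cv2.imread('pics/s2.png')[80:380,200:500]; b=cv2.imread('pics/w2.png'); cv2.imwrite('pics/z2.png',cv2.hconcat([cv2.resize(a,(420,420)),cv2.resize(b,(380,285)).copy() if 0 else cv2.copyMakeBorder(cv2.resize(b,(380,285)),0,135,0,0,0)]))"
```

```text
t 6.15 tcp [0.5156 0.0017 0.0888] yaw_close -86.71826036493323 axis [ 0.0011  0.0011 -1.    ] q [-0.2903  0.8308  0.3355  2.0291 -0.6914  0.3929 -0.9204] F [-0.2717 -0.8338 -2.2528] op 0.6743956827126428
```

View pics/z2.png

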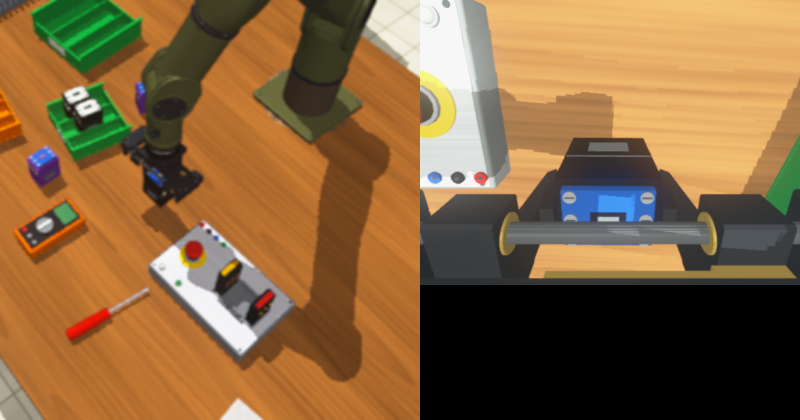

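The contactor hangs straight in the grip, with its blue front visible at (608,203) of the combined picture. The bench below it is clear.

Emit:
step_arm(increments=[[[0,0,-1.5],[0,0,0]],[[0,0,-1],[0,0,0]],[[0,0,-1],[0,0,0]],[[0,0,-0.5],[0,0,0]],[[0,0,-0.4],[0,0,0]],[[0,0,-0.3],[0,0,0]],[[0,0,-0.2],[0,0,0]],[[0,0,-0.1],[0,0,0]],[[0,0,-0.1],[0,0,0]],[[0,0,0],[0,0,0]]])

```text
clock: 7.25
tool_pos: [0.5154, 0.0004, 0.0378]
eef_rot: [1.0, 0.028, 0.0, 0.0]
contact_force: [0.1, -1.1, -2.6]
opening: 0.677
finger_force: 25.0
```

Not yet touching.

Emit:
step_arm(increments=[[[0,0,-0.1],[0,0,0]],[[0,0,-0.1],[0,0,0]],[[0,0,-0.1],[0,0,0]],[[0,0,0],[0,0,0]],[[0,0,0],[0,0,0]],[[0,0,0],[0,0,0]],[[0,0,0],[0,0,0]],[[0,0,0],[0,0,0]],[[0,0,0],[0,0,0]],[[0,0,0],[0,0,0]]])

```text
clock: 8.25
tool_pos: [0.5154, 0.0004, 0.0353]
eef_rot: [1.0, 0.028, 0.0, -0.0]
contact_force: [-1.5, 1.0, 6.4]
opening: 0.68
finger_force: 25.0
```

Emit:
step_arm(increments=[[[0,0,0],[0,0,0]],[[0,0,0],[0,0,0]],[[0,0,0],[0,0,0]],[[0,0,0],[0,0,0]],[[0,0,0.5],[0,0,0]],[[0,0,1.5],[0,0,0]],[[0,0,3],[0,0,0]],[[0,0,4],[0,0,0]],[[0,0,3],[0,0,0]],[[0,0,2],[0,0,0]]], fingers=1)

```text
clock: 9.25
tool_pos: [0.5158, 0.0002, 0.1772]
eef_rot: [1.0, 0.028, 0.001, 0.0]
contact_force: [0.6, 0.1, -0.4]
opening: 0.999
finger_force: 0.0
```

Emit:
step_arm(increments=[[[0,0,1],[0,0,7.5]],[[0,0,0],[0,0,8.5]],[[0,0,0],[0,0,8.5]],[[0,0,0],[0,0,8.5]],[[0,0,0],[0,0,8.5]],[[0,0,0],[0,0,8.5]],[[0,0,0],[0,0,8.5]],[[0,0,0],[0,0,8.5]],[[0,0,0],[0,0,8.5]],[[0,0,0],[0,0,8.5]]])

```text
clock: 10.25
tool_pos: [0.515, 0.0002, 0.185]
eef_rot: [0.722, 0.692, -0.0, 0.0]
contact_force: [-0.1, 0.1, -0.0]
opening: 1.001
finger_force: 0.0
```

```bash
python3 w.py w3; python3 b.py w3 180 380 100 330
```

```text
t 10.25 tcp [0.515  0.0002 0.185 ] yaw_close -2.4636283699469828 axis [-0.0001 -0.0004 -1.    ] q [-0.1492  0.6297  0.0952  1.9596 -0.1052  0.557  -0.0258] F [-0.116   0.0509 -0.0395] op 1.0005575619368998
plate z 0.07887803331407019
((515.3770751953125, 0.2682838439941406), (37.23001480102539, 52.449092864990234), 3.1926651000976562)
```

View pics/w3.png

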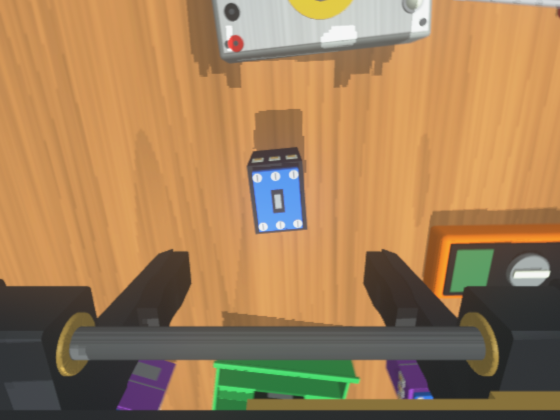

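The contactor stands upright alone on the bench, its blue plate centred at about (277,200). That puts it at (0.5154, 0.0003) with its width axis at 3.2 deg.

Emit:
step_arm(increments=[[[0,0,-2],[0,0,5.8]],[[0,0,-2.5],[0,0,0]],[[0,0,-2.5],[0,0,0]],[[0,0,-2.5],[0,0,0]],[[0,0,-2],[0,0,0]],[[0,0,-1.5],[0,0,0]],[[0,0,-1],[0,0,0]],[[0,0,-1],[0,0,0]],[[0,0,-0.5],[0,0,0]],[[0,0,0],[0,0,0]]])

```text
clock: 11.3
tool_pos: [0.5152, 0.0003, 0.0295]
eef_rot: [0.689, 0.725, -0.0, -0.0]
contact_force: [0.3, 0.3, -0.8]
opening: 0.999
finger_force: 0.0
```

Emit:
step_arm(increments=[[[0,0,0],[0,0,0]],[[0,0,0],[0,0,0]],[[0,0,0],[0,0,0]],[[0,0,0],[0,0,0]],[[0,0,0],[0,0,0]],[[0,0,0],[0,0,0]],[[0,0,0],[0,0,0]],[[0,0,0],[0,0,0]],[[0,0,0],[0,0,0]],[[0,0,0],[0,0,0]]], fingers=0, grip_force=25)

```text
clock: 12.3
tool_pos: [0.5155, 0.0004, 0.0298]
eef_rot: [0.688, 0.725, 0.0, 0.0]
contact_force: [0.5, -0.9, 3.7]
opening: 0.507
finger_force: 25.0
```

```bash
python3 -c "
from w import *;st()"
```

```text
t 12.3 tcp [0.5155 0.0004 0.0298] yaw_close 2.9972808232355246 axis [ 0.0004  0.     -1.    ] q [-0.1039  0.9087  0.0227  2.0323 -0.0897  0.2011  0.0503] F [ 0.4657 -0.931   3.6945] op 0.5066782670952307
```

Emit:
step_arm(increments=[[[0,0,0.5],[0,0,0]],[[0,0,1.5],[0,0,0]],[[0,0,2.5],[0,0,0]],[[0,0,3],[0,0,0]],[[0,0,3],[0,0,0]],[[0,0,3],[0,0,0]],[[0,0,3],[0,0,0]],[[0,0,2],[0,0,0]],[[0,1,1],[0,0,0]],[[0.5,2,0.5],[0,0,0]]])

```text
clock: 13.3
tool_pos: [0.5195, 0.0294, 0.2304]
eef_rot: [0.69, 0.724, -0.001, 0.0]
contact_force: [0.3, 0.4, -2.8]
opening: 0.513
finger_force: 25.0
```

Emit:
step_arm(increments=[[[0.5,3,0],[0,0,0]],[[0.5,3,0],[0,0,0]],[[0.5,3,0],[0,0,0]],[[0.5,2.5,0],[0,0,0]],[[0.5,1.5,0],[0,0,0]],[[0,1,0],[0,0,0]],[[0,0,0],[0,0,0]],[[0,0,0],[0,0,0]],[[0,0,0],[0,0,0]],[[0,0,0],[0,0,0]]])

```text
clock: 14.3
tool_pos: [0.5453, 0.169, 0.2298]
eef_rot: [0.689, 0.725, -0.0, 0.0]
contact_force: [0.5, 0.3, -1.5]
opening: 0.509
finger_force: 25.0
```

```bash
python3 w.py w4; python3 b.py w4 180 380 100 330; python3 -c "
import cv2; a=cv2.imread('pics/w4.png'); cv2.imwrite('pics/z4.png',cv2.resize(a[0:300,80:480],(800,600),interpolation=2))"
```

```text
t 14.3 tcp [0.5453 0.169  0.2298] yaw_close 2.882074242493566 axis [-0.0001 -0.0007 -1.    ] q [-0.4484  0.6286  0.1126  1.7523 -0.0946  0.7662 -0.2386] F [ 0.4789  0.2646 -1.5251] op 0.5093304434219866
plate z 0.2786590742298983
((544.498779296875, 183.27645874023438), (35.73971939086914, 22.14743995666504), 2.970418930053711)
```

View pics/z4.png

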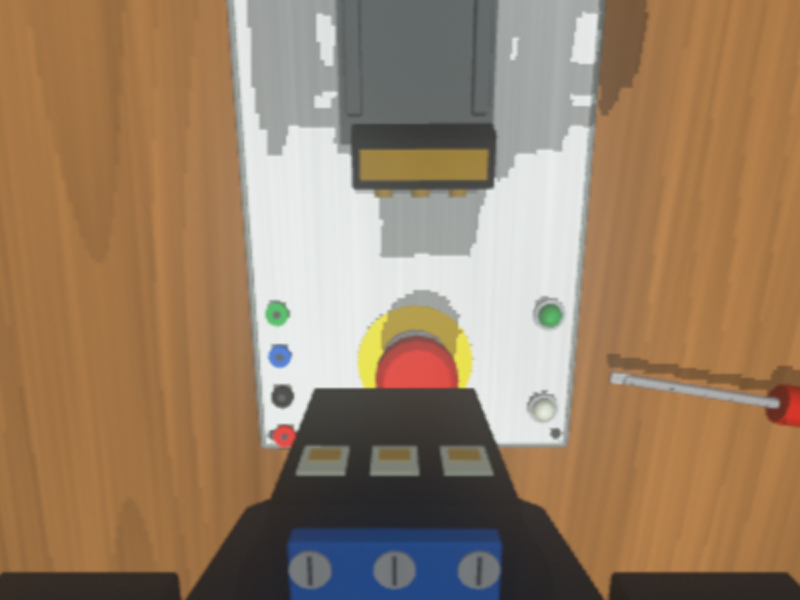

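The wrist view shows the near contact head, with its yellow bevel at crop pixels (353–496, 125–188), the nest beyond it and the red knob at (416,370). The far head is out of view, so I'll move closer.

Emit:
step_arm(increments=[[[0,2,0.5],[0,0,0]],[[0,2,0.5],[0,0,0]],[[0,2,0.5],[0,0,0]],[[0,1,0.5],[0,0,0]],[[0,0.5,0],[0,0,0]],[[0,0,0],[0,0,0]],[[0,0,0],[0,0,0]],[[0,0,0],[0,0,0]],[[0,0,0],[0,0,0]],[[0,0,0],[0,0,0]]])

```text
clock: 15.35
tool_pos: [0.5454, 0.2448, 0.2497]
eef_rot: [0.689, 0.725, -0.0, 0.0]
contact_force: [0.1, 0.4, -3.0]
opening: 0.507
finger_force: 25.0
```

```bash
python3 w.py w5; python3 -c "
import cv2; a=cv2.imread('pics/w5.png'); cv2.imwrite('pics/z5.png',cv2.resize(a[0:300,80:480],(800,600),interpolation=2))"
```

```text
t 15.35 tcp [0.5454 0.2448 0.2497] yaw_close 2.953246982648734 axis [-0.     -0.0003 -1.    ] q [-0.5727  0.64    0.1281  1.6487 -0.1006  0.8596 -0.3525] F [ 0.0605  0.4012 -2.972 ] op 0.5068079814838438
```

View pics/z5.png

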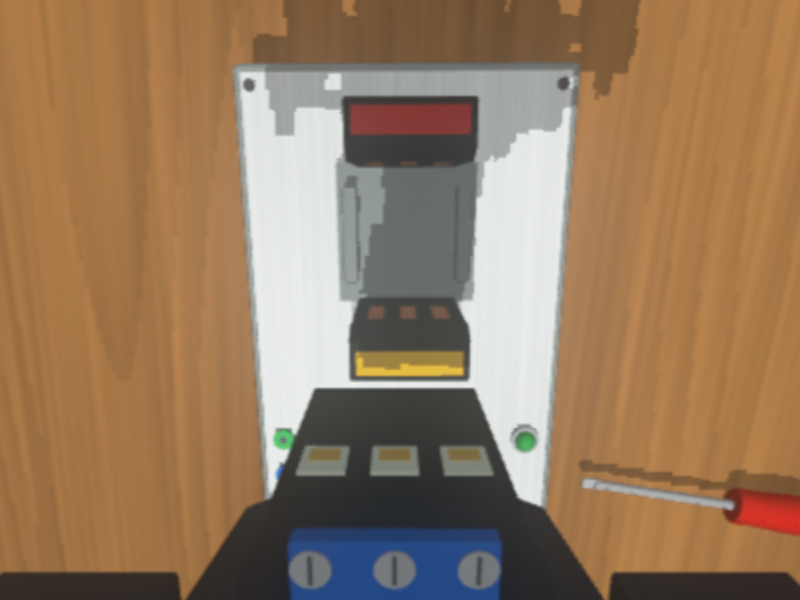

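The closer view shows both heads: the far one red at crop (343–478, 97–165), the near one yellow at (350–468, 298–380). The nest lips run along about x=357 and x=457, from y=185 to y=283.

```bash
python3 - <<'E'
from h import *
np.set_printoptions(precision=4,suppress=True)
g=lambda u,v,z:P('w5',80+u/2,v/2,z)
for n,a in dict(far_outer=[(343,97,.135),(478,97,.135)],near_outer=[(351,379,.135),(468,379,.135)],far_in_top=[(346,137,.135),(476,137,.135)],near_in_top=[(357,350,.135),(464,350,.135)],lips=[(357,235,.063),(456,235,.063)],lipL=[(357,187,.063),(357,283,.063)],lipR=[(457,187,.063),(457,283,.063)],deck=[(236,67,.045),(578,67,.045)]).items():
    q=[g(*i) for i in a]; print(n,q[0],q[1],'mid',(q[0]+q[1])/2,'len',np.linalg.norm(q[1]-q[0]),'ang',np.degrees(np.arctan2(*(q[1]-q[0])[1::-1])))
C=cloud('w5'); m=np.zeros((420,560),bool); m[30:210,200:360]=1
z=C[...,2]
for n,s in dict(heads=m&(abs(z-.135)<.004),floor=m&(abs(z-.053)<.004)).items():
    q=C[s]; print(n,s.sum(),np.median(q[:,2]))
    if n=='heads':
        for lo,hi in((.2,.3),(.3,.45)):
            w=q[(q[:,1]>lo)&(q[:,1]<hi)]; print(len(w),cv2.minAreaRect((w[:,:2]*1000).astype(np.float32)))
    else: print(cv2.minAreaRect((q[:,:2]*1000).astype(np.float32)))
# knob two-view
L=load('w4');p=L['p'].astype(int);s=(p[...,0]>150)&(p[...,1]<90)&(p[...,2]<90);s[:150]=0;s[:,:260]=0;s[:,330:]=0
q=cloud('w4')[s];print('knob',len(q),np.median(q[:,2]),q[:,0].min(),q[:,0].max(),(q[:,0].min()+q[:,0].max())/2,q[:,1].max())
E
```

```text
far_outer [0.5206 0.3571 0.135 ] [0.5697 0.3597 0.135 ] mid [0.5451 0.3584 0.135 ] len 0.04911315864796841 ang 2.997250971829827
near_outer [0.5269 0.2505 0.135 ] [0.5755 0.2531 0.135 ] mid [0.5512 0.2518 0.135 ] len 0.04866908624624734 ang 3.0254124719946893
far_in_top [0.5221 0.3437 0.135 ] [0.5702 0.3462 0.135 ] mid [0.5461 0.345  0.135 ] len 0.04815069095127734 ang 3.0008077592351925
near_in_top [0.5289 0.263  0.135 ] [0.5727 0.2654 0.135 ] mid [0.5508 0.2642 0.135 ] len 0.04386229510119328 ang 3.0221492157040504
lips [0.5236 0.3036 0.063 ] [0.5725 0.3062 0.063 ] mid [0.5481 0.3049 0.063 ] len 0.048943003690455865 ang 3.010091741592029
lipL [0.5228 0.3261 0.063 ] [0.5244 0.2801 0.063 ] mid [0.5236 0.3031 0.063 ] len 0.046047270825531755 ang -88.02598799708811
lipR [0.5711 0.3286 0.063 ] [0.5749 0.2827 0.063 ] mid [0.573  0.3057 0.063 ] len 0.04605333555978525 ang -85.2262018961177
deck [0.4616 0.3778 0.045 ] [0.6265 0.3865 0.045 ] mid [0.544  0.3821 0.045 ] len 0.16506481112429208 ang 2.994665342842458
heads 3404 0.13608768869574772
1459 ((550.0369873046875, 261.0979309082031), (49.9570426940918, 19.80630874633789), 3.0715458393096924)
1945 ((545.2056884765625, 349.0127868652344), (50.14702224731445, 19.7340145111084), 2.9420511722564697)
floor 3875 0.05377477410639258
((547.6166381835938, 300.66436767578125), (70.1238021850586, 76.3848876953125), 3.2350339889526367)
knob 776 0.08471814224682002 0.5374517040850498 0.573575658913801 0.5555136814994255 0.25155382148632904
```

Emit:
step_arm(increments=[[[0.25,1,0],[0,0,0]],[[0,2,0],[0,0,0]],[[0,2,-1],[0,0,0]],[[0,1,-1],[0,0,0]],[[0,0,-2],[0,0,0]],[[0,0,-2],[0,0,0]],[[0,0,-1],[0,0,0]],[[0,0,-0.5],[0,0,0]],[[0,0,0],[0,0,0]],[[0,0,0],[0,0,0]]])

```text
clock: 16.4
tool_pos: [0.5483, 0.3057, 0.1753]
eef_rot: [0.688, 0.725, 0.001, 0.0]
contact_force: [0.1, 0.6, -2.0]
opening: 0.506
finger_force: 25.0
```

```bash
python3 w.py w6; python3 -c "
from h import *
snap('scene','s6');a=cv2.imread('pics/w6.png');b=cv2.imread('pics/s6.png')[220:350,290:430]; cv2.imwrite('pics/z6.png',cv2.hconcat([cv2.resize(a,(400,300)),cv2.resize(b,(323,300),interpolation=2)]))"
```

```text
t 16.4 tcp [0.5483 0.3057 0.1753] yaw_close 2.9951702168479937 axis [ 0.0012  0.0007 -1.    ] q [-0.6463  0.7698  0.1171  1.6287 -0.1196  0.7488 -0.422 ] F [ 0.1314  0.6238 -1.9924] op 0.5062745793983855
```

View pics/z6.png

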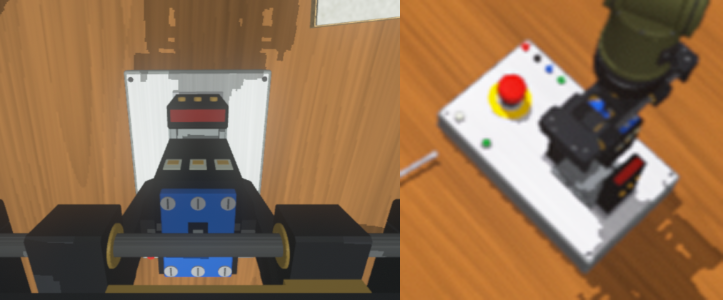

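The contactor hangs above the nest, with the far head visible at (197,110) and lined up with the contactor at (198,165).

Emit:
step_arm(increments=[[[0,0,-0.5],[0,0,0]],[[0,0,-0.5],[0,0,0]],[[0,0,-0.3],[0,0,0]],[[0,0,-0.3],[0,0,0]],[[0,0,-0.3],[0,0,0]],[[0,0,-0.3],[0,0,0]],[[0,0,-0.3],[0,0,0]],[[0,0,-0.3],[0,0,0]],[[0,0,-0.2],[0,0,0]],[[0,0,0],[0,0,0]]])

```text
clock: 17.5
tool_pos: [0.5477, 0.3053, 0.1444]
eef_rot: [0.688, 0.725, -0.0, -0.0]
contact_force: [-0.3, 0.2, -2.6]
opening: 0.507
finger_force: 25.0
```

```bash
python3 -c "
from w import *;st();print(r.get_state()['moment'])"
```

```text
t 17.5 tcp [0.5477 0.3053 0.1444] yaw_close 2.9975601716592437 axis [-0.0004 -0.0002 -1.    ] q [-0.6416  0.8107  0.1087  1.6511 -0.1243  0.6869 -0.4179] F [-0.341   0.2349 -2.6171] op 0.5068814417859061
[-0.0442  0.026  -0.0342]
```

Past the bevels with no contact; continuing down.

Emit:
step_arm(increments=[[[0,0,-0.5],[0,0,0]],[[0,0,-0.5],[0,0,0]],[[0,0,-0.5],[0,0,0]],[[0,0,-0.5],[0,0,0]],[[0,0,-0.5],[0,0,0]],[[0,0,-0.5],[0,0,0]],[[0,0,-0.5],[0,0,0]],[[0,0,-0.5],[0,0,0]],[[0,0,-0.5],[0,0,0]],[[0,0,0],[0,0,0]]])

```text
clock: 18.5
tool_pos: [0.5473, 0.3051, 0.0989]
eef_rot: [0.688, 0.725, -0.001, -0.0]
contact_force: [-0.1, 0.5, -1.8]
opening: 0.507
finger_force: 25.0
```

Emit:
step_arm(increments=[[[0,0,-0.2],[0,0,0]],[[0,0,-0.2],[0,0,0]],[[0,0,-0.2],[0,0,0]],[[0,0,-0.2],[0,0,0]],[[0,0,-0.2],[0,0,0]],[[0,0,-0.2],[0,0,0]],[[0,0,-0.2],[0,0,0]],[[0,0,0],[0,0,0]],[[0,0,0],[0,0,0]],[[0,0,0],[0,0,0]]])

```text
clock: 19.5
tool_pos: [0.5479, 0.3054, 0.0858]
eef_rot: [0.688, 0.725, 0.0, 0.0]
contact_force: [-0.1, 0.1, -2.4]
opening: 0.509
finger_force: 25.0
```

Emit:
step_arm(increments=[[[0,0,-0.1],[0,0,0]],[[0,0,-0.1],[0,0,0]],[[0,0,-0.1],[0,0,0]],[[0,0,-0.05],[0,0,0]],[[0,0,0],[0,0,0]],[[0,0,0],[0,0,0]],[[0,0,0],[0,0,0]],[[0,0,0],[0,0,0]],[[0,0,0],[0,0,0]],[[0,0,0],[0,0,0]]])

```text
clock: 20.5
tool_pos: [0.5478, 0.3054, 0.0829]
eef_rot: [0.688, 0.725, 0.0, 0.0]
contact_force: [-2.0, -1.2, 5.3]
opening: 0.507
finger_force: 25.0
```

Contact came at the expected height, so the contactor is home. Next: release, rise and look.

Emit:
step_arm(increments=[[[0,0,0],[0,0,0]],[[0,0,0],[0,0,0]],[[0,0,0],[0,0,0]],[[0,0,0],[0,0,0]],[[0,0,0.5],[0,0,0]],[[0,0,1.5],[0,0,0]],[[0,0,3],[0,0,0]],[[0,0,4],[0,0,0]],[[0,0,4],[0,0,0]],[[0,0,2],[0,0,0]]], fingers=1)

```text
clock: 21.5
tool_pos: [0.5496, 0.3061, 0.2374]
eef_rot: [0.689, 0.725, 0.003, 0.001]
contact_force: [0.3, -0.0, 0.4]
opening: 0.995
finger_force: 0.0
```

Emit:
step_arm(increments=[[[0.1,-2,0],[0,0,0]],[[0.1,-3,0],[0,0,0]],[[0.2,-3,0],[0,0,0]],[[0.2,-3,0],[0,0,0]],[[0.2,-2,0],[0,0,0]],[[0,-1,0],[0,0,0]],[[0,0,0],[0,0,0]],[[0,0,0],[0,0,0]],[[0,0,0],[0,0,0]],[[0,0,0],[0,0,0]]])

```text
clock: 22.5
tool_pos: [0.5555, 0.1669, 0.2321]
eef_rot: [0.688, 0.726, 0.0, -0.0]
contact_force: [0.8, 0.2, 0.5]
opening: 0.999
finger_force: 0.0
```

```bash
python3 w.py w7; python3 - <<'E'
from h import *
np.set_printoptions(precision=4,suppress=True)
L=load('w7');p=L['p'].astype(int);C=cloud('w7');R,G,B=p[...,0],p[...,1],p[...,2]
s=(R>120)&(G<90)&(B<90)&(C[...,2]>.07)&(C[...,2]<.1)&(abs(C[...,1]-.165)<.04)&(abs(C[...,0]-.555)<.04)
q=C[s];print('knob',len(q),cv2.minEnclosingCircle((q[:,:2]*1000).astype(np.float32)),np.median(q[:,2]))
s=(B>R+40)&(abs(C[...,1]-.305)<.05)&(abs(C[...,0]-.548)<.05); q=C[s]; print('blue',len(q),np.percentile(q[:,2],[5,50,95]),cv2.minAreaRect((q[:,:2]*1000).astype(np.float32)))
E
```

```text
t 22.5 tcp [0.5555 0.1669 0.2321] yaw_close 3.129237321631702 axis [-0.0001  0.0006 -1.    ] q [-0.4356  0.637   0.1101  1.7225 -0.0933  0.787  -0.2264] F [0.8245 0.1539 0.4857] op 0.9985039184397133
knob 434 ((555.4043579101562, 166.34146118164062), 19.041423797607422) 0.08329949190153536
blue 2073 [0.1304 0.1317 0.133 ] ((548.16015625, 293.5303039550781), (37.66569137573242, 29.844350814819336), 3.6688084602355957)
```

View pics/w7.png

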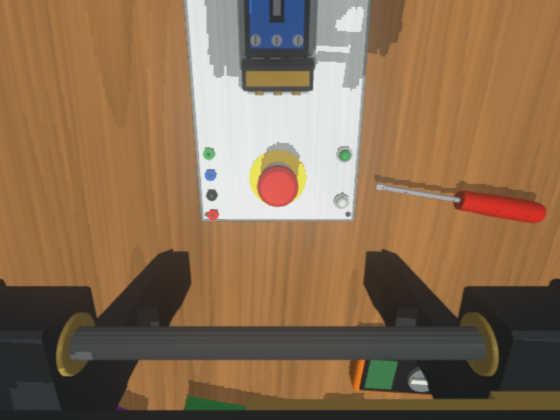

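The blue contactor sits home, its plate at z=0.132 near (278,20). The knob at (278,186) measures (0.5555, 0.166).

Emit:
step_arm(increments=[[[0,-0.1,-3],[0,0,0]],[[0,0,-3],[0,0,0]],[[0,0,-3],[0,0,0]],[[0,0,-2.5],[0,0,0]],[[0,0,-2],[0,0,0]],[[0,0,-1.5],[0,0,0]],[[0,0,-1.2],[0,0,0]],[[0,0,-0.8],[0,0,0]],[[0,0,-0.5],[0,0,0]],[[0,0,0],[0,0,0]]], fingers=0.75)

```text
clock: 23.55
tool_pos: [0.5558, 0.1644, 0.0571]
eef_rot: [0.688, 0.725, -0.0, -0.0]
contact_force: [-0.7, 0.3, -0.7]
opening: 0.75
finger_force: 0.0
```

Emit:
step_arm(increments=[[[0,0,0],[0,0,0]],[[0,0,0],[0,0,0]],[[0,0,0],[0,0,0]],[[0,0,0],[0,0,0]],[[0,0,0],[0,0,0]],[[0,0,0],[0,0,0]],[[0,0,0],[0,0,0]],[[0,0,0],[0,0,0]],[[0,0,0],[0,0,0]],[[0,0,0],[0,0,0]]], fingers=0, grip_force=35)

```text
clock: 24.55
tool_pos: [0.5562, 0.1645, 0.0576]
eef_rot: [0.688, 0.725, 0.0, 0.0]
contact_force: [-0.7, 0.8, 5.0]
opening: 0.433
finger_force: 35.0
```

Emit:
step_arm(increments=[[[0,0,0.2],[0,0,0]],[[0,0,0.2],[0,0,0]],[[0,0,0.2],[0,0,0]],[[0,0,0.2],[0,0,0]],[[0,0,0.2],[0,0,0]],[[0,0,0.1],[0,0,0]],[[0,0,0],[0,0,0]],[[0,0,0],[0,0,0]],[[0,0,0],[0,0,0]],[[0,0,0],[0,0,0]]])

```text
clock: 25.55
tool_pos: [0.5561, 0.1644, 0.0679]
eef_rot: [0.688, 0.725, 0.0, 0.0]
contact_force: [6.1, 0.6, -10.9]
opening: 0.432
finger_force: 35.0
```

```bash
python3 - <<'E'
from h import *
from w import st
st(); snap('wrist','w8'); C=cloud('w8'); L=load('w8');p=L['p'].astype(int)
s=(p[...,0]>120)&(p[...,1]<90)&(p[...,2]<90)&(abs(C[...,1]-.165)<.03)&(abs(C[...,0]-.555)<.03)
q=C[s];print(len(q),np.percentile(q[:,2],[5,50,95]) if len(q) else 0)
E
```

```text
t 25.55 tcp [0.5561 0.1644 0.0679] yaw_close 2.9994839467384327 axis [ 0.0006  0.0001 -1.    ] q [-0.4038  0.8802  0.0639  1.8334 -0.1179  0.431  -0.2036] F [  6.1337   0.6369 -10.9499] op 0.4317256660950134
5937 [0.0867 0.0947 0.096 ]
```

Emit:
step_arm(increments=[[[0,0,0],[0,0,0]],[[0,0,0],[0,0,0]],[[0,0,0],[0,0,0]],[[0,0,0],[0,0,0]],[[0,0,0],[0,0,0]],[[0,0,0],[0,0,0]],[[0,0,0],[0,0,0]],[[0,0,0],[0,0,0]],[[0,0,0],[0,0,0]],[[0,0,0],[0,0,0]]])

```text
clock: 26.6
tool_pos: [0.5561, 0.1645, 0.0679]
eef_rot: [0.688, 0.725, 0.0, 0.0]
contact_force: [5.3, 1.9, -10.9]
opening: 0.431
finger_force: 35.0
```

Emit:
step_arm(increments=[[[0,0,0],[0,0,0]],[[0,0,-0.2],[0,0,0]],[[0,0,-0.3],[0,0,0]],[[0,0,-0.3],[0,0,0]],[[0,0,-0.2],[0,0,0]],[[0,0,-0.15],[0,0,0]],[[0,0,-0.1],[0,0,0]],[[0,0,0],[0,0,0]],[[0,0,0],[0,0,0]],[[0,0,0],[0,0,0]]])

```text
clock: 27.6
tool_pos: [0.5562, 0.1645, 0.0575]
eef_rot: [0.688, 0.725, 0.001, 0.0]
contact_force: [-0.6, 0.4, 13.6]
opening: 0.429
finger_force: 34.9
```

Pressed against the stop. Release to a partial opening, rise clear and check.

Emit:
step_arm(increments=[[[0,0,0],[0,0,0]],[[0,0,0],[0,0,0]],[[0,0,0],[0,0,0]],[[0,0,0],[0,0,0]],[[0,0,0.5],[0,0,0]],[[0,0,1.5],[0,0,0]],[[0,0,3],[0,0,0]],[[0,0,4.5],[0,0,0]],[[0,0,4.5],[0,0,0]],[[0,0,4],[0,0,0]]], fingers=0.8)

```text
clock: 28.6
tool_pos: [0.5559, 0.1643, 0.2392]
eef_rot: [0.688, 0.725, 0.001, 0.0]
contact_force: [0.3, 0.9, -0.4]
opening: 0.801
finger_force: 0.0
```

Emit:
step_arm(increments=[[[0,0,0],[0,0,0]],[[0,0,0],[0,0,0]],[[0,0,0],[0,0,0]],[[0,0,0],[0,0,0]],[[0,0,0],[0,0,0]],[[0,0,0],[0,0,0]],[[0,0,0],[0,0,0]],[[0,0,0],[0,0,0]],[[0,0,0],[0,0,0]],[[0,0,0],[0,0,0]]])

```text
clock: 29.6
tool_pos: [0.5558, 0.1644, 0.2357]
eef_rot: [0.688, 0.725, 0.0, 0.0]
contact_force: [-0.2, -0.6, 0.5]
opening: 0.802
finger_force: 0.0
```

```bash
python3 w.py w9; python3 - <<'E'
from h import *
np.set_printoptions(precision=4,suppress=True)
L=load('w9');p=L['p'].astype(int);C=cloud('w9');R,G,B=p[...,0],p[...,1],p[...,2]
s=(R>120)&(G<90)&(B<90)&(C[...,2]>.07)&(C[...,2]<.12)&(abs(C[...,1]-.165)<.04)&(abs(C[...,0]-.555)<.04)
q=C[s];print('knob',len(q),cv2.minEnclosingCircle((q[:,:2]*1000).astype(np.float32)),np.percentile(q[:,2],[5,50,95]))
s=(B>R+40)&(abs(C[...,1]-.305)<.05)&(abs(C[...,0]-.548)<.05); q=C[s]; print('blue',len(q),np.percentile(q[:,2],[5,50,95]))
E
```

```text
t 29.6 tcp [0.5558 0.1644 0.2357] yaw_close 2.9976024914256323 axis [ 0.0001  0.     -1.    ] q [-0.4341  0.632   0.1139  1.72   -0.0942  0.7948 -0.2236] F [-0.177  -0.5996  0.4744] op 0.8019671206255997
knob 523 ((555.5421142578125, 166.51998901367188), 18.9205379486084) [0.0785 0.0838 0.0856]
blue 1877 [0.1304 0.1317 0.133 ]
```

The knob is back in (top at 0.084, as at the start) and the contactor is still home at 0.132.

```bash
python3 -c "
from plant import r; print(r.finish_job())"
```

```text
the job is handed in; nothing more can be done
None
```

The blue-front contactor was stood on the bench, regripped by its sides and seated home in the tester, the switch was on for about two seconds and pushed back in, and the job was handed in with the contactor left in the tester at about 30 s of the 67 s limit.

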